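Put the glue warmer to rest

ROBOT

A 6-joint arm with a two-finger parallel gripper is mounted at the origin on the work surface. World frame = base frame: x ahead of the robot, y to its left, z up, the work surface at z = 0. Lengths are in mm, angles in rad, forces in N, time in s.
With the tool pointing down it reaches from about 275 to 875 mm from the base axis. Payload 12.5 kg.
Tool frame: the origin (TCP) lies on the mounting face of the last link; the fingertips stand 173 mm ahead of it and the grasp point (between the pads) lies 155 mm ahead of it (env.grip_point_offset is the distance from the TCP to the grasp point, in mm); z points along the fingers, y is the line along which they close (so a half turn about z gives the same grasp; the last joint's range is limited). The gripper opens to 85 mm and grips with 20 to 120 N. Pads are 22 mm wide; open, the fingers measure 114 mm over their backs; the gripper's body (76 mm by 85 mm) begins 54 mm behind the grasp point. The pads swing forward as they close: fully open they stand 13 mm farther back than shut.
Start: joints at [-1.218, 0.351, 1.652, -0, 1.139, -0.085], TCP at [233.188, -498.105, 404.69] pointing down, gripper open.
Joint ranges: [-2.75, 2.75], [-0.79, 2.1], [0.01, 2.65], [-1.57, 4.71], [0.07, 3.14], [-2.87, 2.87]. Speed limits (rad/s): [2.22, 2.22, 2.79, 3.14, 3.14, 3.14].

INTERFACE

Orientations are given as a unit quaternion [w, x, y, z].
In Python, from bench import status, vision, sign_off, env gives the robot as it stands.
- The arm moves only by the tool carry_out, never from a script. Its argument "motion" is text: rows parted by semicolons, each of 7 numbers parted by spaces: the turn, a rotation vector about the tool's x, y, z in degrees, then the shift along the tool's x, y, z in cm, then the closure in counts, from 0 (fully open) to 255 (shut). In form: rx ry rz tx ty tz hand; .... A call has exactly 5 rows; each row shifts and turns the commanded pose from where the row before left it, along the tool's axes as they then stand; what a row does not reach is not made up. A row lasts 1/12 s, in which the tool goes at most 41.7 mm and 7.16 degrees, less where a joint would pass 70% of its speed; a pose out of reach is approached as far as the arm can. A call with a gripper value outside its range is refused whole. The fingers move at their own pace and stop on an object; "squeeze" is the grip in N (left out, the last holds). Time passes only in rows, so rows that do not move let the fingers close, or fill a call up. It gives the time, the measured TCP pose, the force, the opening and the grip force at its end, in the units of the state.
- status.state(): the state, without advancing time (a new reading comes with each control period).
- vision.camera(name): name is "side" or "top"; returns the picture (420x560x3 uint8, red, green, blue); there is no depth.
- vision.get_calibration(name): a dict with "K" (3x3 intrinsics, pixels), "k1" (the pictures are not rectified: a ray, as slopes to the right and down, at radius r is drawn at 1 + k1 r^2 times it, then the intrinsics apply), "world_to_cam" (4x4, takes a point from world to camera coordinates). Camera axes: x right, y up, looking along -z (the intrinsics and any distortion apply to the point x, -y, -z); pixel columns grow to the right and rows downward; lengths in mm; the calibration is good to about 2 mm. A picture is of the moment at which its call begins. get_calibration takes no time and is no camera call.
- sign_off(): hands the job in; it is judged then, once.
The state is a dict: "time": time; "q": joint angles; "joint_vel": joint speeds; "effort": joint torques, N m; "ee_pos": TCP position; "tool_rot": TCP orientation; "force": force on the tool from outside, world axes, zero at the start; "moment": the same for the moment, N m; "opening": finger opening in mm; "finger_force": force on a finger pad.
Only numpy, scipy, OpenCV 4.12 (cv2) and the standard library are available. Lean on these libraries where they do the work, as an engineer would, in place of code of your own. Each camera call takes 0.05 s, during which the arm holds its last target. There are 200 camera calls.

TASK

Put the glue warmer to rest: slide the lidded glue pot, without lifting it off the warmer's top, from the round hot ring to the middle of the square rest pad, and push the warmer's open drawer fully home until it seats at its detent, without slamming it. The order does not matter; leave the pot standing upright and do not disturb the other things around.

Things in the scene. Friction and masses are not known exactly. Their poses are not given: they have to be found in the camera images.
- warmer: fixed low green glue warmer on the table, 200 (x) x 360 (y) x 78 mm high, with a flat steel top. Origin: centre of its underside. Its front faces its own -x, towards the robot; the drawer is in the front.
- drawer (a joint): how far the drawer is open, m: 0 = seated home, up to 0.12. It slides along the warmer's x axis (home is towards the warmer's +x). From about 17 mm down to 8 mm it meets a sprung detent of about 8 N, and within the last 5 mm the detent draws it in and holds it at 0; push it all the way to its stop. Short of that it stays where it is left.
- drawer_handle (a point): centre of the drawer's steel bar handle: 12 mm thick bar, 120 mm long along the warmer's y, 48 mm above the table, its centre line 23 mm in front of the drawer's front panel. The panel is 318 mm wide, from 10 to 64 mm above the table. Axes as the warmer's. When the drawer is home the handle is 136 mm in front of the warmer's centre.
- pot: loose aluminium glue pot with a fixed lid, 0.45 to 0.85 kg: round body 100 mm in diameter, 74 mm tall, lid 106 mm in diameter up to 86 mm, and on the middle an upright cylindrical black knob 34 mm in diameter from 84 to 127 mm. Origin: centre of its underside, z up. It starts on the hot ring.
- pot_knob (a point): on the pot's axis, 108 mm above its underside: the height at which to grip the knob
- hot_ring: round mark with concentric rings, 124 mm in diameter, flush in the warmer's top; origin: its centre, 78 mm above the table. The ring may be on either end of the top; the rest pad is at the other end, 180 mm away.
- rest_pad: square tiled mark, 130 x 130 mm, flush in the warmer's top, axes along the warmer's; origin: its centre, 78 mm above the table
- jar: small lidded glass jar, 40 mm across, 60 mm tall, standing on the warmer's top at the back edge between the two marks. Bystander: leave alone. Origin: centre of its underside.
- tan_stack: tan stack of cut card, 170 x 85 x 50 mm, on the table to the left of the warmer's drawer. Bystander: leave alone. Origin: centre of its underside.
- black_stack: black stack of card, 120 x 80 x 45 mm, on the table to the right of the drawer. Bystander: leave alone. Origin: centre of its underside.
- foil_roll: upright roll of gold foil, 60 mm across, 100 mm tall, to the left of the warmer. Bystander: leave alone. Origin: centre of its underside.
- glue_bottle: white bottle with a red cap, 52 mm across, 150 mm tall, to the right of the warmer. Bystander: leave alone. Origin: centre of its underside.
Things that resemble listed ones, but are neither listed nor needed, are in the scene too. Of the things like the pot, leave any that is orange; of the rest the smaller one is meant.

How it is judged (in metres and radians):
At the end, for the whole second after the job is handed in: The drawer is home in its detent (open less than 4 mm); the pot stands upright and at rest on the warmer's top with its centre within 25 mm of the rest pad's centre (value of joint drawer below 0.004 m and horizontal distance between pot and rest_pad below 0.025 m and z of pot in the frame of warmer between 0.074 and 0.082 m and angle between pot's own z axis and vertical below 0.06 rad and linear speed of pot below 0.01 m/s); the robot touches nothing.
It fails at once if the pot is lifted (its underside more than 10 mm above the warmer's top) (z of pot in the frame of warmer above 0.088 m).
It fails at once if the pot is tipped by more than 0.3 rad (angle between pot's own z axis and vertical above 0.3 rad).
It fails at once if the drawer is slammed (closing faster than 0.5 m/s) (velocity of joint drawer below -0.5 m/s).
It fails at once if a bystander is disturbed (moved by more than 30 mm) (distance of any of jar, tan_stack, black_stack, foil_roll, glue_bottle from where it was at the start of the episode above 0.03 m).
It also fails if it takes over 56 s, if anything falls off the work surface, if the arm or the gripper's body presses on something with over 40 N, if the wrist force passes 120 N, or if a joint passes its speed limit or range.

## Working session

There is one attempt and no reset: what is moved stays moved. The work goes in short steps, Python scripts to look and compute and a tool call to move; the robot and the scene stay as the last step left them, time stands still between calls to the robot, and variables do not carry over. Pictures are saved under pics/ and viewed, at most 10 in all, crops included, and the job is handed in when it is done.

Besides the shell and the picture viewer there is one more tool, called after "Emit:" in YAML: its name, and indented under it one key for each argument. carry_out: Moves the arm, as the interface text tells. Its arguments: {"type":"object","properties":{"motion":{"type":"string"},"squeeze":{"type":"number"}},"required":["motion"]}

```bash
mkdir -p pics
cat > h.py <<'E'
import numpy as np, cv2
from bench import status, vision, sign_off, env
def ray(name,u,v):
    c=vision.get_calibration(name);K=np.array(c["K"]);T=np.array(c["world_to_cam"])
    p=cv2.undistortPoints(np.array([[[u,v]]],float),K,np.array([c["k1"],0,0,0,0.]))[0,0]
    # note: k1 model r*(1+k1 r^2) equals OpenCV's
    R=T[:3,:3];o=-R.T@T[:3,3];d=R.T@np.array([p[0],-p[1],-1]);return o,d/np.linalg.norm(d)
def plane(name,u,v,z):
    o,d=ray(name,u,v);return o+d*(z-o[2])/d[2]
def proj(name,P):
    c=vision.get_calibration(name);T=np.array(c["world_to_cam"]);p=T[:3,:3]@np.array(P,float)+T[:3,3]
    s=np.array([p[0],-p[1]])/-p[2];s=s*(1+c["k1"]*(s@s));K=np.array(c["K"]);return K[:2,:2]@s+K[:2,2]
def snap(name,f):
    im=vision.camera(name);cv2.imwrite(f"pics/{f}.png",im[:,:,::-1]);return im
E
python3 - <<'E'
from h import *
for n in("top","side"):
    snap(n,n+"0"); c=vision.get_calibration(n);T=np.array(c["world_to_cam"]);print(n,-T[:3,:3].T@T[:3,3],np.array(c["K"])[0,0],c["k1"])
s=status.state();print(s["time"],s["tool_rot"],s["opening"],s["force"])
E
```

```text
top [ 447.07592879   37.37635755 1246.76246872] 479.37405451677347 0.011403440890818337
side [243.8595299  744.74100795 708.22449013] 423.9686501431353 -0.011756760643286884
0.1 [-5.33958374e-04  9.76141360e-01  2.17135344e-01 -4.72664835e-05] 85.56264301547088 [-0.07851162  0.20525605  0.79698634]
```

View pics/top0.png

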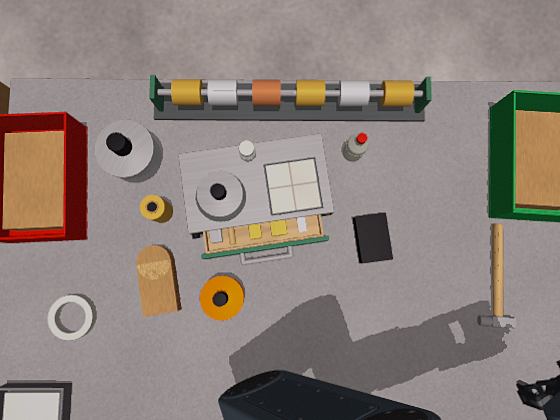

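View pics/side0.png

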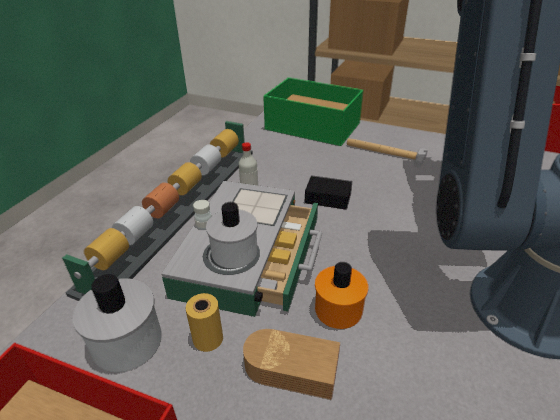

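Top view: three pot-like things. The large grey pot is on the table at (125,148), the smaller grey pot is on the warmer's ring at (219,195), and the orange one is at (221,298). The smaller grey one fits: it is not orange, it is the smaller of the rest, and it stands on the hot ring. The pad is at about (294,185), the open drawer's handle at about (266,255), and the jar at (247,150). The side view agrees: pot at (232,240), pad at (258,206), handle at (313,250).

Run:
```python
from h import *
im=cv2.imread("pics/top0.png");hsv=cv2.cvtColor(im,cv2.COLOR_BGR2HSV)
def blobs(m,box):
    x0,y0,x1,y1=box;k=np.zeros_like(m);k[y0:y1,x0:x1]=m[y0:y1,x0:x1]
    c,_=cv2.findContours(k,cv2.RETR_EXTERNAL,cv2.CHAIN_APPROX_NONE);return max(c,key=cv2.contourArea)
# pad: cream, bright
m=cv2.inRange(im,(185,200,205),(255,255,255));m=cv2.morphologyEx(m,cv2.MORPH_CLOSE,np.ones((5,5)))
r=cv2.minAreaRect(blobs(m,(255,145,335,225)));print("pad px",r)
C=[plane("top",*p,78) for p in cv2.boxPoints(r)];C=np.array(C);print(C.round(1),C.mean(0))
for i in range(4):
    e=C[(i+1)%4]-C[i];print(np.linalg.norm(e),np.degrees(np.arctan2(e[1],e[0])))
# knob top: black
m=cv2.inRange(im,(0,0,0),(60,60,60));c=blobs(m,(200,170,240,212));k=cv2.minEnclosingCircle(c);print("knob px",k,plane("top",*k[0],78+120))
# lid circle
g=cv2.cvtColor(im,cv2.COLOR_BGR2GRAY)
# drawer front green
m=cv2.inRange(hsv,(60,90,30),(95,255,200));c=blobs(m,(195,220,340,270));r=cv2.minAreaRect(c);print("front px",r)
for p in cv2.boxPoints(r):print(p,plane("top",*p,64).round(1))
c=im[125:275,170:345];cv2.imwrite("pics/crop.png",cv2.resize(c,None,fx=4,fy=4,interpolation=cv2.INTER_CUBIC))
```

```text
pad px ((292.83355712890625, 185.87649536132812), (46.30937576293945, 48.141231536865234), 81.57302856445312)
[[692.   60.4  78. ]
 [710.4 -57.9  78. ]
 [595.6 -74.   78. ]
 [577.7  43.1  78. ]] [643.93193314  -7.10169347  78.        ]
119.78051918337266 -81.16469887919114
115.94118322090036 -172.06569633198492
118.39176690345806 98.6895259776816
115.62644399362921 8.62023903448191
knob px ((218.0, 191.5), 8.321758270263672) [610.12783636 162.95650425 198.        ]
front px ((265.0146789550781, 247.0978240966797), (4.6479997634887695, 127.57278442382812), 81.46923065185547)
[201.58925 254.26164] [475.1 216.3  64. ]
[327.7506  235.33742] [522.5 -93.8  64. ]
[328.44012 239.934  ] [511.2 -95.3  64. ]
[202.27875 258.85822] [463.9 214.4  64. ]
```

View pics/crop.png

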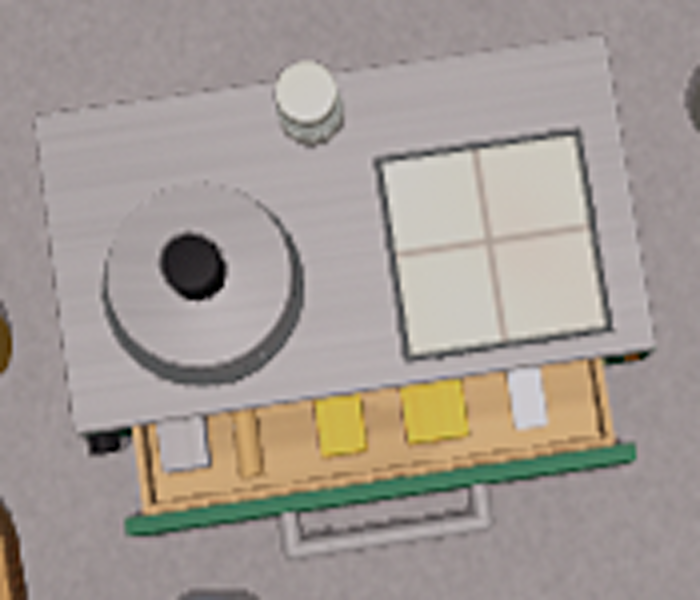

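The crop confirms the smaller grey pot on the warmer. Its lid is centred at crop (202,282), the pad's cross is at (490,241), and the handle bar runs from (290,550) to (488,520).

```bash
cat >> h.py <<'E'
from scipy.spatial.transform import Rotation as Ro
def pose():
    s=status.state();w,x,y,z=s["tool_rot"];return np.array(s["ee_pos"]),Ro.from_quat([x,y,z,w])
def delta(P,yaw=8.6,off=155):
    "tool-frame shift (cm) and turn (deg) to bring point off mm ahead of TCP to P, tool down with tool x at yaw"
    p,R=pose();G=Ro.from_euler('z',yaw,degrees=True)*Ro.from_euler('x',180,degrees=True)
    t=np.array(P,float)+[0,0,off]
    print("turn",(R.inv()*G).as_rotvec(degrees=True).round(2),"shift now-axes",(R.inv().apply(t-p)/10).round(2),"target-axes",(G.inv().apply(t-p)/10).round(2))
E
python3 - <<'E'
from h import *
f=lambda u,v,z:plane("top",170+u/4,125+v/4,z).round(1)
w=np.array([f(*p,78) for p in[(37,117),(604,38),(655,350),(82,434)]]);print("warmer",w[:,:2],w.mean(0))
print("pad",f(490,241,78),"lid",f(202,282,164),"knobtop",f(189,260,205),"handle",f(389,535,54),f(290,550,54),f(488,520,54))
print("orange",plane("top",220,299,127),"jar",f(307,92,138))
c=w.mean(0);a=np.radians(8.6)
X=np.array([np.cos(a),np.sin(a)]);h=f(389,535,54)[:2]
print("open",-(h-c[:2])@X-136,"lat",(h-c[:2])@[-X[1],X[0]])
# side: knob
im=cv2.imread("pics/side0.png");m=cv2.inRange(im,(0,0,0),(60,60,60));k=np.zeros_like(m);k[195:235,215:250]=m[195:235,215:250]
cc,_=cv2.findContours(k,0,1);r=cv2.boundingRect(max(cc,key=cv2.contourArea));print(r,[proj("side",[610,163,z]) for z in(205,164)],[proj("side",[617,171,z]) for z in(205,164)])
delta([612,166,190])
E
```

```text
warmer [[ 722.   275.1]
 [ 774.2  -77.7]
 [ 577.8 -107.5]
 [ 525.1  242.3]] [649.775  83.05   78.   ]
pad [645.2  -6.3  78. ] lid [606.2 161.2 164. ] knobtop [612.4 163.8 205. ] handle [464.8  55.5  54. ] [455.4 116.5  54. ] [474.2  -5.8  54. ]
orange [371.57297777 162.28026212 127.        ] jar [723.8 104.1 138. ]
open 51.014910296044064 lat 0.4200618556551454
(222, 202, 17, 25) [array([230.75433456, 205.67664062]), array([232.41722445, 221.6894764 ])] [array([225.72226187, 207.09270952]), array([227.5367068 , 223.12890806])]
turn [-0.06  0.   16.48] shift now-axes [ 62.46 -44.07   5.97] target-axes [ 47.39 -59.99   5.92]
```

Emit:
carry_out:
  motion: "0 0 5.5 0 0 0 0; 0 0 5.5 0 0 0 0; 0 0 5.5 0 0 0 0; 0 0 0 2.35 -3 0 0; 0 0 0 2.35 -3 0 0"
  squeeze: 30

```text
time: 0.52
ee_pos: [270.4, -431.6, 404.0]
tool_rot: [-0.0, 0.997, 0.073, -0.0]
force: [0.8, -0.2, 0.2]
opening: 85.3
finger_force: 0.0
```

Emit:
carry_out:
  motion: "0 0 0 2.35 -3 0 0; 0 0 0 2.35 -3 0 0; 0 0 0 2.35 -3 0 0; 0 0 0 2.35 -3 0 0; 0 0 0 2.35 -3 0 0"

```text
time: 0.93
ee_pos: [364.9, -264.2, 404.6]
tool_rot: [-0.0, 0.997, 0.075, -0.0]
force: [0.6, -0.6, -0.3]
opening: 85.5
finger_force: 0.0
```

Emit:
carry_out:
  motion: "0 0 0 2.35 -3 0 0; 0 0 0 2.35 -3 0 0; 0 0 0 2.35 -3 0 0; 0 0 0 2.35 -3 0 0; 0 0 0 2.35 -3 0 0"

```text
time: 1.35
ee_pos: [458.8, -98.1, 404.6]
tool_rot: [-0.0, 0.997, 0.075, -0.0]
force: [-0.0, -0.5, 0.4]
opening: 85.3
finger_force: 0.0
```

Emit:
carry_out:
  motion: "0 0 0 2.35 -3 0 0; 0 0 0 2.35 -3 0 0; 0 0 0 2.35 -3 0 0; 0 0 0 2.35 -3 0 0; 0 0 0 0 0 0 0"

```text
time: 1.77
ee_pos: [535.1, 37.1, 404.3]
tool_rot: [-0.001, 0.997, 0.077, 0.0]
force: [0.9, 0.3, -0.4]
opening: 85.5
finger_force: 0.0
```

Run:
```python
from h import *
print(pose()[0],status.state()["time"]);delta([611,163,190])
im=snap("side","s1");c=im[130:330,130:350,::-1];cv2.imwrite("pics/s1c.png",cv2.resize(c,None,fx=3,fy=3,interpolation=2))
```

```text
[535.11242337  37.09525362 404.31237743] 1.7667
turn [-0.06 -0.04  0.19] shift now-axes [  9.42 -11.28   5.95] target-axes [  9.39 -11.31   5.93]
```

View pics/s1c.png

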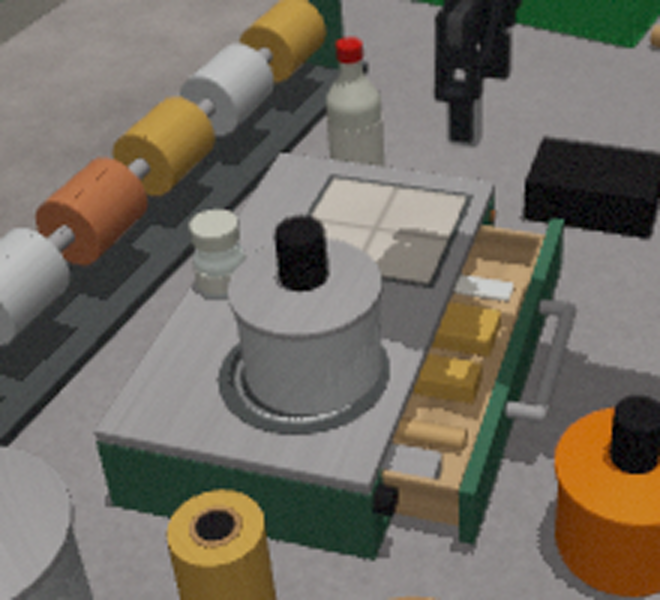

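The side crop shows the pot standing on the ring, slightly off-centre, with the knob at crop (302,252). The gripper is clear above the pad. The knob estimate holds, so I move over it.

Emit:
carry_out:
  motion: "0 0 0 1.88 -2.26 0 0; 0 0 0 1.88 -2.26 0 0; 0 0 0 1.88 -2.26 0 0; 0 0 0 1.88 -2.26 0 0; 0 0 0 1.88 -2.26 0 0"

```text
time: 2.23
ee_pos: [609.8, 158.6, 404.5]
tool_rot: [0.0, 0.997, 0.074, -0.0]
force: [-0.3, -0.4, -0.5]
opening: 85.4
finger_force: 0.0
```

Emit:
carry_out:
  motion: "0 0 0 0 0 0 0; 0 0 0 0 0 0 0; 0 0 0 0 0 0 0; 0 0 0 0 0 0 0; 0 0 0 0 0 0 0"

```text
time: 2.65
ee_pos: [609.2, 157.3, 404.9]
tool_rot: [0.0, 0.997, 0.074, -0.0]
force: [-0.5, 0.8, 0.0]
opening: 85.4
finger_force: 0.0
```

Run:
```python
from h import *
delta([611,163,190])
for n in("side","top"):
    im=snap(n,n+"2");
    if n=="side": c=im[130:330,130:350,::-1];cv2.imwrite("pics/s2c.png",cv2.resize(c,None,fx=3,fy=3,interpolation=2))
```

```text
turn [ 0.01  0.01 -0.09] shift now-axes [ 0.27 -0.54  5.99] target-axes [ 0.27 -0.54  5.99]
```

View pics/s2c.png

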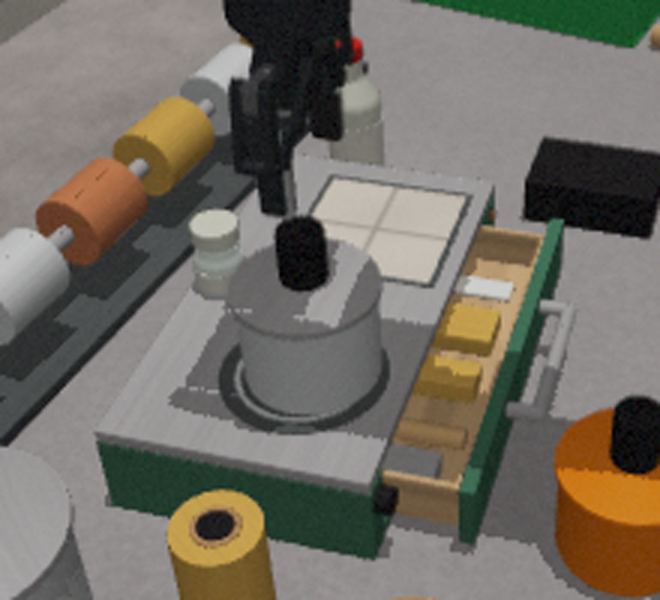

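The gripper hangs just behind the knob in the view, with its fingers straddling the knob along the slide direction. I correct by a few mm, descend and close.

Emit:
carry_out:
  motion: "0 0 0 0.27 -0.54 0 0; 0 0 0 0 0 1.5 0; 0 0 0 0 0 1.5 0; 0 0 0 0 0 1.5 0; 0 0 0 0 0 1.5 0"

```text
time: 3.17
ee_pos: [611.3, 164.4, 344.1]
tool_rot: [-0.0, 0.997, 0.075, 0.0]
force: [0.0, 0.2, -0.4]
opening: 85.6
finger_force: 0.0
```

Emit:
carry_out:
  motion: "0 0 0 0 0 0 0; 0 0 0 0 0 0 60; 0 0 0 0 0 0 100; 0 0 0 0 0 0 120; 0 0 0 0 0 0 140"

```text
time: 3.58
ee_pos: [611.4, 164.2, 345.7]
tool_rot: [-0.0, 0.997, 0.075, 0.001]
force: [-0.1, 0.6, -1.0]
opening: 39.9
finger_force: 0.0
```

Emit:
carry_out:
  motion: "0 0 0 0 0 0 170; 0 0 0 0 0 0 200; 0 0 0 0 0 0 255; 0 0 0 0 0 0 255; 0 0 0 0 0 0 255"

```text
time: 4.0
ee_pos: [611.4, 164.0, 345.6]
tool_rot: [-0.0, 0.997, 0.075, 0.001]
force: [-1.2, -1.7, 6.2]
opening: 33.2
finger_force: 30.0
```

Run:
```python
from h import *
s=status.state();print(s["opening"],s["finger_force"],s["force"],s["ee_pos"]);delta([645,-6.5,190])
```

```text
33.16557077752 29.98609811067581 [-1.21183336 -1.65574431  6.17615358] [611.42286258 164.04580496 345.59048621]
turn [ 0.   -0.07 -0.02] shift now-axes [ 0.78 17.36  0.06] target-axes [ 0.77 17.36  0.06]
```

Emit:
carry_out:
  motion: "0 0 0 0.03 0.4 0 255; 0 0 0 0.03 0.8 0 255; 0 0 0 0.04 0.9 0 255; 0 0 0 0.04 0.9 0 255; 0 0 0 0.04 0.9 0 255"

```text
time: 4.42
ee_pos: [619.0, 126.2, 345.6]
tool_rot: [-0.001, 0.997, 0.075, 0.001]
force: [-0.6, 4.1, 6.2]
opening: 33.3
finger_force: 31.6
```

Run:
```python
from h import *
s=status.state();print(s["opening"],s["finger_force"],s["force"],s["ee_pos"]);delta([645,-6.5,190])
```

```text
33.28975323958044 31.563498079776764 [-0.63542157  4.08569715  6.17175683] [619.01715803 126.19488833 345.6384416 ]
turn [-0.09 -0.1  -0.01] shift now-axes [ 0.59 13.51  0.04] target-axes [ 0.58 13.51  0.06]
```

Emit:
carry_out:
  motion: "0 0 0 0.05 1 0 255; 0 0 0 0.05 1 0 255; 0 0 0 0.05 1 0 255; 0 0 0 0.05 1 0 255; 0 0 0 0.05 1 0 255"

```text
time: 4.83
ee_pos: [629.0, 77.0, 345.7]
tool_rot: [-0.001, 0.997, 0.075, 0.001]
force: [-0.2, 3.6, 0.5]
opening: 33.4
finger_force: 30.7
```

Emit:
carry_out:
  motion: "0 0 0 0.05 1 0 255; 0 0 0 0.05 1 0 255; 0 0 0 0.05 1 0 255; 0 0 0 0.05 1 0 255; 0 0 0 0.05 1 0 255"

```text
time: 5.25
ee_pos: [639.0, 27.9, 345.7]
tool_rot: [-0.001, 0.997, 0.075, 0.001]
force: [1.3, 1.6, -3.7]
opening: 33.3
finger_force: 30.3
```

Emit:
carry_out:
  motion: "0 0 0 0.05 1 0 255; 0 0 0 0.03 1 0 255; 0 0 0 0 0.9 0 255; 0 0 0 0 0.4 0 255; 0 0 0 0 0 0 255"

```text
time: 5.67
ee_pos: [644.8, -5.4, 345.6]
tool_rot: [-0.0, 0.997, 0.074, 0.001]
force: [-0.2, -1.8, 5.9]
opening: 33.1
finger_force: 31.5
```

Run:
```python
from h import *
s=status.state();print(s["opening"],s["finger_force"],s["force"],s["ee_pos"]);delta([645,-6.5,190])
im=snap("side","s3");c=im[130:330,130:350,::-1];cv2.imwrite("pics/s3c.png",cv2.resize(c,None,fx=3,fy=3,interpolation=2))
```

```text
33.09393491863272 31.541932225227356 [-0.21138995 -1.78293672  5.8543982 ] [644.8022674   -5.40659926 345.62828565]
turn [-0.   -0.11 -0.06] shift now-axes [0.   0.11 0.06] target-axes [0.   0.11 0.06]
```

View pics/s3c.png

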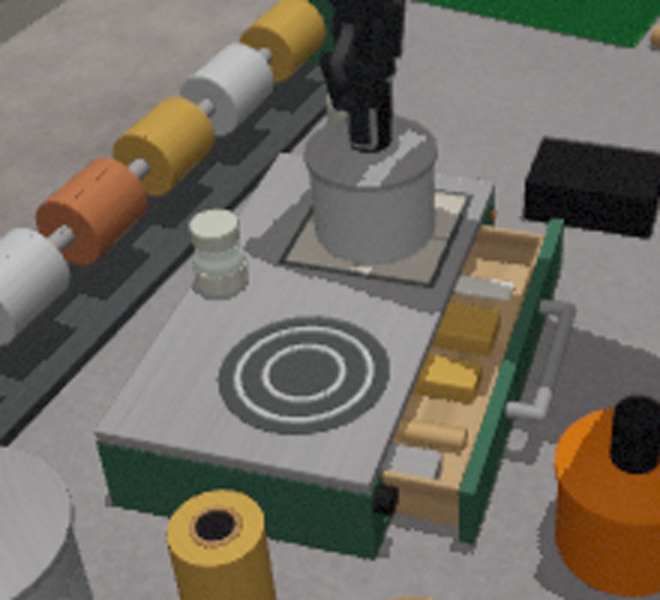

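The pot stands upright on the pad, centred at crop (370,240), and the ring is clear. I release and rise.

Emit:
carry_out:
  motion: "0 0 0 0 0 0 200; 0 0 0 0 0 0 120; 0 0 0 0 0 0 60; 0 0 0 0 0 0 0; 0 0 0 0 0 0 0"

```text
time: 6.13
ee_pos: [644.4, -4.7, 344.5]
tool_rot: [-0.0, 0.997, 0.075, -0.0]
force: [-0.8, 0.4, 0.4]
opening: 79.0
finger_force: 0.0
```

Emit:
carry_out:
  motion: "0 0 0 0 0 0 0; 0 0 0 0 0 -1 0; 0 0 0 0 0 -2.5 0; 0 0 0 0 0 -2.5 0; 0 0 0 0 0 -1 0"

```text
time: 6.55
ee_pos: [644.7, -4.8, 418.9]
tool_rot: [0.0, 0.997, 0.075, 0.002]
force: [0.1, -0.3, 0.6]
opening: 85.5
finger_force: 0.0
```

Run:
```python
from h import *
delta([425,49,32],off=173)
im=snap("top","t4")
m=cv2.inRange(im,(0,0,0),(60,60,60))
s=status.state();print(s["opening"],s["force"])
```

```text
turn [ 0.06 -0.27 -0.01] shift now-axes [-21.02  -8.62  21.28] target-axes [-20.92  -8.61  21.39]
85.30253915840827 [1.05662615 0.50717708 1.63668808]
```

Emit:
carry_out:
  motion: "0 0 0 -2.6 -1.07 0 100; 0 0 0 -2.6 -1.07 0 200; 0 0 0 -2.6 -1.07 0 255; 0 0 0 -2.6 -1.07 0 255; 0 0 0 -2.6 -1.07 0 255"

```text
time: 7.02
ee_pos: [506.4, 28.9, 413.8]
tool_rot: [-0.0, 0.997, 0.075, -0.001]
force: [0.1, -0.9, -0.1]
opening: 25.9
finger_force: 0.0
```

Emit:
carry_out:
  motion: "0 0 0 -2.6 -1.07 0 255; 0 0 0 -2.6 -1.07 0 255; 0 0 0 -2.6 -1.07 0 255; 0 0 0 0 0 0 255; 0 0 0 0 0 0 255"

```text
time: 7.43
ee_pos: [425.2, 49.0, 414.6]
tool_rot: [0.0, 0.997, 0.075, 0.0]
force: [0.7, -0.0, 0.3]
opening: 0.0
finger_force: 0.0
```

Emit:
carry_out:
  motion: "0 0 0 0 0 2 255; 0 0 0 0 0 3 255; 0 0 0 0 0 3 255; 0 0 0 0 0 2 255; 0 0 0 0 0 1 255"

```text
time: 7.85
ee_pos: [426.1, 48.5, 301.8]
tool_rot: [-0.0, 0.997, 0.075, -0.002]
force: [-0.9, 0.3, -0.1]
opening: 0.1
finger_force: 0.0
```

Run:
```python
from h import *
delta([425,49,32],off=173)
im=snap("side","s5");c=im[130:330,180:400,::-1];cv2.imwrite("pics/s5c.png",cv2.resize(c,None,fx=3,fy=3,interpolation=2))
```

```text
turn [-0.03  0.2  -0.03] shift now-axes [-0.07 -0.06  9.68] target-axes [-0.1  -0.06  9.68]
```

View pics/s5c.png

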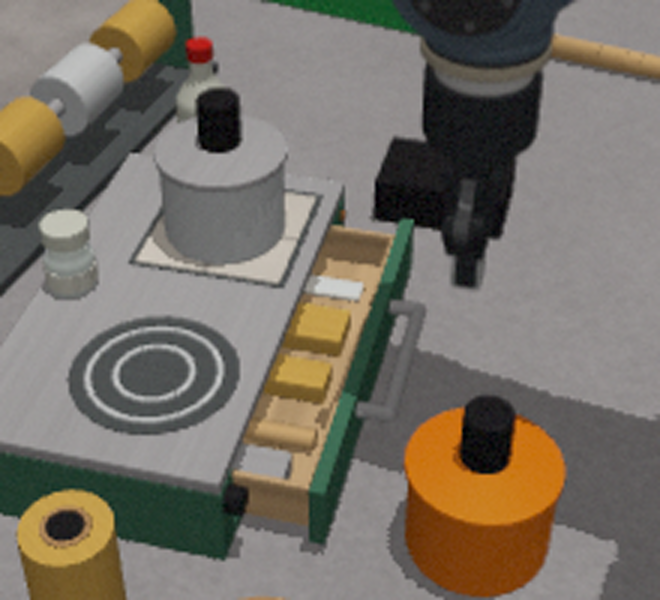

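The pot is free on the pad at crop (222,200). The closed fingertips at (467,280) are in front of the handle bar at (408,355), and the orange pot is clear. I descend.

Emit:
carry_out:
  motion: "0 0 0 0 0 2 255; 0 0 0 0 0 3 255; 0 0 0 0 0 2.5 255; 0 0 0 0 0 1.5 255; 0 0 0 0 0 0.6 255"

```text
time: 8.32
ee_pos: [426.2, 48.6, 206.8]
tool_rot: [-0.0, 0.997, 0.075, -0.001]
force: [-0.2, 0.3, 0.2]
opening: -0.3
finger_force: 0.0
```

Emit:
carry_out:
  motion: "0 0 0 0.3 0 0 255; 0 0 0 0.6 0 0 255; 0 0 0 0.6 0 0 255; 0 0 0 0.6 0 0 255; 0 0 0 0.6 0 0 255"

```text
time: 8.73
ee_pos: [453.6, 52.9, 209.5]
tool_rot: [0.0, 0.997, 0.075, 0.001]
force: [-1.2, -1.2, 0.9]
opening: -0.2
finger_force: 0.9
```

Emit:
carry_out:
  motion: "0 0 0 0.7 0 0 255; 0 0 0 0.7 0 0 255; 0 0 0 0.7 0 0 255; 0 0 0 0.7 0 0 255; 0 0 0 0.7 0 0 255"

```text
time: 9.15
ee_pos: [487.8, 58.2, 208.6]
tool_rot: [-0.0, 0.997, 0.075, -0.0]
force: [-14.5, -3.0, 6.3]
opening: 0.0
finger_force: 7.2
```

Emit:
carry_out:
  motion: "0 0 0 0.2 0 0 255; 0 0 0 0.2 0 0 255; 0 0 0 0.2 0 0 255; 0 0 0 0.2 0 0 255; 0 0 0 0.2 0 0 255"

```text
time: 9.57
ee_pos: [495.9, 59.4, 208.2]
tool_rot: [0.0, 0.997, 0.075, -0.003]
force: [-12.4, -2.2, 7.7]
opening: -0.0
finger_force: 6.1
```

Emit:
carry_out:
  motion: "0 0 0 0.2 0 0 255; 0 0 0 0.2 0 0 255; 0 0 0 0.2 0 0 255; 0 0 0 0 0 0 255; 0 0 0 0 0 0 255"

```text
time: 9.98
ee_pos: [502.9, 60.5, 208.4]
tool_rot: [-0.0, 0.997, 0.075, -0.001]
force: [-6.2, -0.4, 1.5]
opening: -0.2
finger_force: 2.8
```

Emit:
carry_out:
  motion: "0 0 0 0.15 0 0 255; 0 0 0 0.15 0 0 255; 0 0 0 0.15 0 0 255; 0 0 0 0 0 0 255; 0 0 0 0 0 0 255"

```text
time: 10.4
ee_pos: [504.9, 60.8, 207.8]
tool_rot: [0.0, 0.997, 0.075, -0.006]
force: [-25.2, -5.5, 16.9]
opening: 0.2
finger_force: 12.9
```

The force rose to 25 N with little motion, so the drawer is at its stop. I back off and check.

Emit:
carry_out:
  motion: "0 0 0 -0.5 0 0 255; 0 0 0 -1.5 0 0 255; 0 0 0 -2 0 0 255; 0 0 0 -2 0 0 255; 0 0 0 -1 0 0 255"

```text
time: 10.82
ee_pos: [437.2, 50.5, 208.6]
tool_rot: [-0.0, 0.997, 0.075, -0.0]
force: [0.2, 0.6, -0.3]
opening: -0.1
finger_force: 0.0
```

Emit:
carry_out:
  motion: "0 0 0 0 0 -3 255; 0 0 0 0 0 -4 255; 0 0 0 0 0 -4 255; 0 0 0 0 0 -4 255; 0 0 0 0 0 0 255"

```text
time: 11.23
ee_pos: [440.3, 50.8, 365.7]
tool_rot: [0.0, 0.997, 0.075, 0.006]
force: [0.5, 0.5, 0.2]
opening: -0.1
finger_force: 0.0
```

Run:
```python
from h import *
s=status.state();print(s["force"],s["ee_pos"])
im=snap("side","s6");c=im[130:330,150:370,::-1];cv2.imwrite("pics/s6c.png",cv2.resize(c,None,fx=3,fy=3,interpolation=2))
im=snap("top","t6");c=im[125:275,170:345,::-1];cv2.imwrite("pics/t6c.png",cv2.resize(c,None,fx=4,fy=4,interpolation=2))
print("pot lid should be at", (proj("top",[645,-6.5,164])-[170,125])*4,"side",(proj("side",[645,-6.5,164])-[150,130])*3)
```

```text
[0.48062418 0.46694801 0.23389035] [440.26490164  50.77944038 365.73654092]
pot lid should be at [496.01146251 216.19336546] side [310.8795143  140.40587297]
```

View pics/s6c.png

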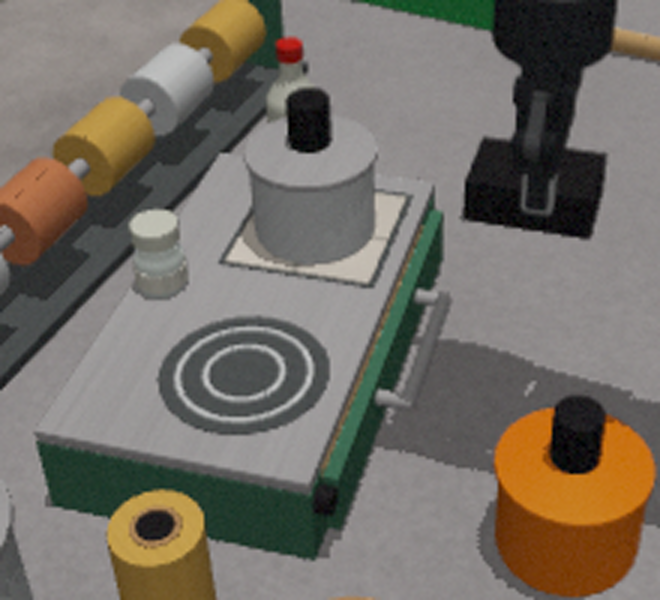

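View pics/t6c.png

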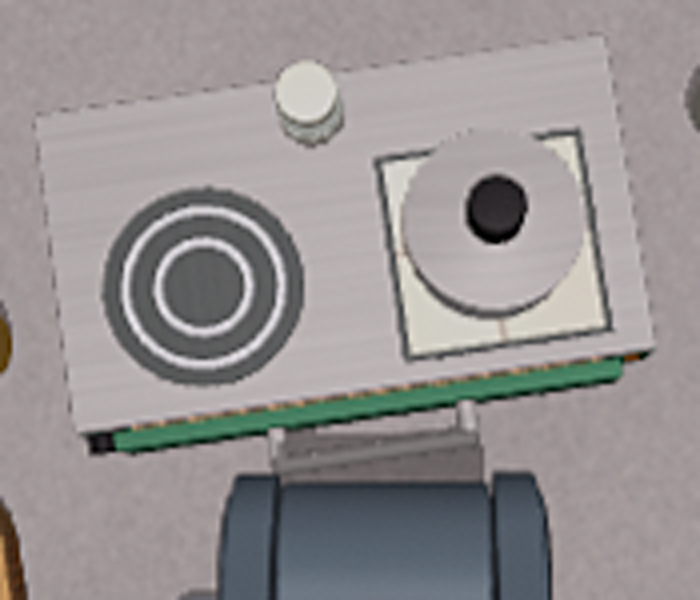

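The pot is centred on the pad (lid at crop (492,222)), and the drawer panel is against the body. I make one numeric check of the panel's gap and then hand in.

Run:
```python
from h import *
X=np.array([np.cos(np.radians(8.6)),np.sin(np.radians(8.6))])
for f in("top0","t6"):
    im=cv2.imread(f"pics/{f}.png");hsv=cv2.cvtColor(im,cv2.COLOR_BGR2HSV)
    m=cv2.inRange(hsv,(60,90,30),(95,255,200));k=np.zeros_like(m);k[205:270,195:328]=m[205:270,195:328]
    c,_=cv2.findContours(k,0,1);r=cv2.minAreaRect(max(c,key=cv2.contourArea))
    print(f,[round(float((np.array([649.8,83])-plane("top",*p,64)[:2])@X-113),1) for p in cv2.boxPoints(r)])
```

```text
top0 [39.8, 39.3, 50.7, 51.1]
t6 [-14.6, -15.2, -0.2, 0.2]
```

The panel's front edge reads 0 mm open, against 51 mm before.

```bash
python3 -c "
from bench import sign_off;print(sign_off())"
```

```text
the job is handed in; nothing more can be done
None
```

The job is handed in: the smaller grey pot was slid without lifting to the middle of the rest pad and stands upright there, the drawer was pushed slowly to its stop and reads 0 mm open, and nothing else was touched; the interface gave no verdict.

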